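# Close the vanity jars and slide the soap box onto its mat

## Robot

A 7-joint arm with a two-finger parallel gripper is mounted at the origin on the work surface. World frame = base frame: x ahead of the robot, y to its left, z up, the work surface at z = 0. Lengths are in m, angles in rad, forces in N, time in s.
With the tool pointing down it reaches from about 0.4 to 0.85 m from the base axis. Payload 10.4 kg.
Tool frame: the origin (TCP) lies at the very end of the fingers, on their centre line; the grasp point (between the pads) lies 19 mm behind it (manip.grip_point_offset is the distance from the TCP to the grasp point, in m); z points along the fingers, y is the line along which they close (so a half turn about z gives the same grasp; the last joint's range is limited). The gripper opens to 85 mm and grips with 20 to 120 N. Pads are 22 mm wide; open, the fingers measure 114 mm over their backs; the gripper's body (76 mm by 85 mm) begins 54 mm behind the grasp point. The pads swing forward as they close: fully open they stand 13 mm farther back than shut.
Start: joints at [1.23, 0.332, -0.065, 1.46, 0.022, 1.35, -0.088], TCP at [0.195, -0.594, 0.231] pointing down, gripper open.
Joint ranges: [-2.6, 2.6], [-0.5, 2.12], [-1.47, 1.34], [0.16, 2.42], [-1.27, 4.41], [0.06, 2.06], [-2.6, 2.6]. Speed limits (rad/s): [2.22, 2.22, 2.79, 2.79, 3.14, 3.14, 3.14].

## Interface

Orientations are given as a unit quaternion [x, y, z, w].
In Python, from workcell import manip gives the robot as it stands. The module is installed in compiled form; this text tells all that it offers.
- The arm moves only by the shell command python3 -m inch 'ROWS' [OPENING] [FORCE]. ROWS is JSON, a list of rows, each a list of 2 entries, a list of its own where there are three numbers: the shift along the tool's x, y, z each as a share of 0.08 m, from -1 to 1, then the turn, a rotation vector about the tool's x, y, z each as a share of 45 degrees, from -1 to 1. A call has exactly 10 rows; each row is the pose to reach, as a shift and turn from the pose commanded when the call began, along the tool's axes at that moment; what a row does not reach only later rows make up. A row lasts 1/10 s, in which the tool goes at most 50 mm and 8.59 degrees, less where a joint would pass 70% of its speed; a pose out of reach is approached as far as the arm can. A call with a number of a shift or a turn outside -1 to 1 is refused whole. A call with a gripper value outside its range is refused whole. OPENING is the opening, from 0 (shut) to 1 (fully open), set as the call begins (- or left out, the last holds). The fingers move at their own pace and stop on an object; FORCE is the grip in N (left out, the last holds). Time passes only in rows, so rows that repeat a pose let the fingers close, or fill a call up. It gives the time, the measured TCP pose, the force, the opening and the grip force at its end, in the units of the state.
- manip.get_obs(): the state, without advancing time (a new reading comes with each control period).
- manip.camera(name): name is "scene" or "side" or "wrist"; returns the picture (480x640x3 uint8, red, green, blue); there is no depth.
- manip.camera_params(name): a dict with "fov_y" (degrees; the focal length in pixels is half the picture's height over the tangent of half this angle, whatever the lens; pixels are square), "cx", "cy" (the principal point, pixels), "camera_from_world" (4x4, takes a point from world to camera coordinates); the wrist camera has in their place "T_tool_cam" (4x4, takes a point from camera to tool coordinates, whose origin is the TCP and whose axes are the flange's). Camera axes: x right, y up, looking along -z (the intrinsics and any distortion apply to the point x, -y, -z); pixel columns grow to the right and rows downward; lengths in m; the calibration is good to about 2 mm. The wrist camera is an equidistant fisheye: a pixel r from the principal point sees the ray r / f radians off the axis. A picture is of the moment at which its call begins: read the wrist's pose just before it. camera_params takes no time and is no camera call.
- manip.hand_in(): hands the job in; it is judged then, once.
The state is a dict: "clock": time; "joint_pos": joint angles; "joint_velocities": joint speeds; "tau": joint torques, N m; "position": TCP position; "ee_rot": TCP orientation; "ft_force": force on the tool from outside, world axes, zero at the start; "torque": the same for the moment, N m; "grip_width": opening from 0.0 (shut) to 1.0 (fully open); "grasp_force": force on a finger pad.
Only numpy, scipy, OpenCV 4.12 (cv2) and the standard library are available. Lean on these libraries where they do the work, as an engineer would, in place of code of your own. Each camera call takes 0.05 s, during which the arm holds its last target. There are 200 camera calls.

## Task

Tidy the washstand for the next guest: gently put the lid that fits on the white soap box and the lid that fits on the open white jar, both properly seated and not pressed hard. Then slide the closed soap box along the counter, without lifting it, until all of it is on the dark mat with its lid still on. Leave the jar where it stands, and leave the spare small lid and everything else alone.

Things in the scene. Friction and masses are not known exactly. Their poses are not given: they have to be found in the camera images.
- soap_box: Open white ceramic soap box, outside 110 (x) x 76 (y) x 50 high, walls 6, mouth 98 x 64, floor 6; 0.5 kg, loose. Origin: centre of its underside, z up. It starts in the middle of the counter with its long side pointing roughly away from the robot. Too wide to be gripped across.
- jar: Open white ceramic round jar, 98 outside diameter, 80 high, wall 5 (mouth 88 diameter); 0.45 kg, loose. Origin: centre of its underside, z up. Stands left or right of the soap box.
- oblong_lid: Lid of the soap box, pale wood: plate 108 (x) x 74 (y), 8 thick, above a step 90 x 56, 8 deep, that drops into the box's mouth with 4 to spare all round. Seated, its origin is 42 above the box's. Bar handle on top 50 (x) x 14 (y), from 16 to 44 above the origin. Origin: centre of the step's underside, z up. Starts lying right way up on the counter.
- large_round_lid: Lid of the jar, pale wood: round plate 98 diameter, 8 thick, above a round step 80 diameter, 8 deep, that drops into the jar's mouth with 4 to spare all round. Seated, its origin is 72 above the jar's. Bar handle on top 50 (x) x 14 (y), from 16 to 44 above the origin. Origin: centre of the step's underside, z up. Starts lying right way up on the counter.
- small_round_lid: Lid of the brush pot, not needed: like the large round lid, same handle, but the plate is only 74 and the step 56 in diameter. The three lids lie in a row beyond the soap box, in any order.
- mat: Dark grey mat, 170 (x) x 140 (y), 1 thick, fixed, and so thin that things slide onto it with no step. Origin: its centre at counter height. Lies on the other side of the soap box from the jar.
- brush_pot: Bystander: white ceramic pot, 72 diameter, 85 high, with two toothbrushes standing in it, 180 high in all. Origin: centre of the underside.
- lotion_bottle: Bystander: amber bottle, 52 diameter, 130 high. Origin: centre of the underside.
- wrapped_soap: Bystander: paper-wrapped bar, 80 x 52 x 24, near the jar on the robot's side. Origin: centre of the underside.
- nail_brush: Bystander: wooden nail brush, 36 (x) x 90 (y) x 26 high, between robot and soap box. Origin: centre of the underside.
- tumbler: Bystander: green glass tumbler, 72 diameter, 90 high, beyond the lids. Origin: centre of the underside.
- cream_jar: Bystander: closed cream jar, 60 diameter, 50 high, beyond the lids. Origin: centre of the underside.
- corner0 (a point): Bottom corner of the soap box at its +x +y side (55 along x and 38 along y from its origin).
- corner1 (a point): Bottom corner of the soap box at its +x -y side (55 along x and 38 along y from its origin).
- corner2 (a point): Bottom corner of the soap box at its -x -y side (55 along x and 38 along y from its origin).
- corner3 (a point): Bottom corner of the soap box at its -x +y side (55 along x and 38 along y from its origin).
Mind the look-alikes: they are no part of the job. What is shaped like the oblong_lid but blue is not meant.

How it is judged:
On the way, in this order (a step that is already met when the one before it is completed fails the run):
1. both lids are seated on their own containers (horizontal distance between oblong_lid and soap_box below 0.008 m and z of oblong_lid in the frame of soap_box between 0.038 and 0.045 m and angle between each of oblong_lid, soap_box, large_round_lid, jar's own z axis and vertical below 0.06 rad and horizontal distance between large_round_lid and jar below 0.008 m and z of large_round_lid in the frame of jar between 0.068 and 0.075 m), for 0.2 s.
2. the closed soap box is wholly on the mat (all of step 1 and x of corner0 in the frame of mat between -0.089 and 0.089 m and y of corner0 in the frame of mat between -0.074 and 0.074 m and x of corner1 in the frame of mat between -0.089 and 0.089 m and y of corner1 in the frame of mat between -0.074 and 0.074 m and x of corner2 in the frame of mat between -0.089 and 0.089 m and y of corner2 in the frame of mat between -0.074 and 0.074 m and x of corner3 in the frame of mat between -0.089 and 0.089 m and y of corner3 in the frame of mat between -0.074 and 0.074 m), for 0.2 s.
At the end, for the whole second after the job is handed in: The oblong lid is seated on the soap box and the large round lid on the jar (centred within 8 mm, down within 3 mm, level), the whole foot of the soap box lies on the mat (4 mm of overhang allowed), and all of it is at rest (all of step 2 and linear speed of each of soap_box, oblong_lid, jar, large_round_lid below 0.02 m/s); the robot touches nothing.
It fails at once if the soap box is lifted off the counter (over 15 mm) or tipped (height (world z) of soap_box above 0.015 m or angle between soap_box's own z axis and vertical above 0.3 rad).
It fails at once if the jar is shifted by more than 40 mm (distance of jar from where it was at the start of the episode above 0.04 m).
It fails at once if a lid is banged or pressed on its container with over 60 N (contact force between oblong_lid and soap_box above 60 N or contact force between large_round_lid and jar above 60 N).
It fails at once if the small lid or another bystander is disturbed (moved over 30 mm) (distance of any of small_round_lid, brush_pot, lotion_bottle, wrapped_soap, nail_brush, tumbler, cream_jar from where it was at the start of the episode above 0.03 m).
It also fails if it takes over 72 s, if anything falls off the work surface, if the arm or the gripper's body presses on something with over 40 N, if the wrist force passes 120 N, or if a joint passes its speed limit or range.

## Working session

There is one attempt and no reset: what is moved stays moved. The work goes in short steps, Python scripts to look and compute and a shell command to move; the robot and the scene stay as the last step left them, time stands still between calls to the robot, and variables do not carry over. Pictures are saved under pics/ and viewed, at most 12 in all, crops included, and the job is handed in when it is done.

```bash
mkdir -p pics; cat > h.py <<'E'
import numpy as np, cv2
from workcell import manip
from scipy.spatial.transform import Rotation as R
def shot(n,f):
    o=manip.get_obs(); im=manip.camera(n); cv2.imwrite('pics/'+f,im[:,:,::-1]); return o,im
def T_tool(o):
    T=np.eye(4);T[:3,:3]=R.from_quat(o['ee_rot']).as_matrix();T[:3,3]=o['position'];return T
def ray(n,px,o=None):
    p=manip.camera_params(n); f=240/np.tan(np.radians(p['fov_y'])/2)
    u=(px[0]-p['cx'])/f; v=(px[1]-p['cy'])/f
    if n=='wrist':
        r=np.hypot(u,v); s=np.sin(r)/max(r,1e-9); d=np.array([u*s,-v*s,-np.cos(r)]); T=T_tool(o)@p['T_tool_cam']
    else:
        d=np.array([u,-v,-1.]); T=np.linalg.inv(p['camera_from_world'])
    return T[:3,3],T[:3,:3]@d
def plane(n,px,z,o=None):
    c,d=ray(n,px,o); return c+d*(z-c[2])/d[2]
def tri(a,b):
    A=[];B=[]
    for c,d in (a,b):
        d=d/np.linalg.norm(d);P=np.eye(3)-np.outer(d,d);A.append(P);B.append(P@c)
    return np.linalg.lstsq(np.vstack(A),np.hstack(B),rcond=None)[0]
E
python3 - <<'E'
from h import *
for n in('scene','side','wrist'): 
    o,im=shot(n,n+'0.png'); p=manip.camera_params(n); print(n,p)
print(o)
a=cv2.imread('pics/scene0.png');b=cv2.imread('pics/side0.png')
E
```

```text
scene {'fov_y': 54.5573832655053, 'cx': 319.3702165077352, 'cy': 237.34896082536298, 'camera_from_world': array([[ 0.40417969,  0.91463355, -0.00917817, -0.21222865],
       [-0.72287523,  0.32555703,  0.60947848,  0.38179759],
       [ 0.56043749, -0.23970415,  0.79274948, -1.45038   ],
       [ 0.        ,  0.        ,  0.        ,  1.        ]])}
side {'fov_y': 51.79958388242676, 'cx': 320.4590164681456, 'cy': 239.58833721548078, 'camera_from_world': array([[ 0.98190242, -0.18936817,  0.00270773, -0.53282618],
       [ 0.14146422,  0.74286919,  0.65431891, -0.09777639],
       [-0.12591866, -0.64209428,  0.75621388, -1.02967194],
       [ 0.        ,  0.        ,  0.        ,  1.        ]])}
wrist {'fov_y': 65.70646984690485, 'cx': 317.816430480759, 'cy': 241.10279153424224, 'T_tool_cam': array([[ 4.88685845e-04,  9.61045337e-01,  2.76390344e-01,
         7.03946051e-02],
       [ 9.99999762e-01, -3.34996551e-04, -6.03273087e-04,
        -2.64279120e-04],
       [-4.87182975e-04,  2.76390573e-01, -9.61045272e-01,
        -1.43607919e-01],
       [ 0.00000000e+00,  0.00000000e+00,  0.00000000e+00,
         1.00000000e+00]])}
{'clock': 0.1, 'joint_pos': array([ 1.2304143 ,  0.33284635, -0.06469857,  1.46086336,  0.02158143,
        1.34987726, -0.08848105]), 'joint_velocities': array([ 3.75117889e-04, -6.67937127e-05,  5.26580290e-04, -3.41573042e-03,
       -2.81068524e-03,  6.02816728e-04,  1.18339034e-03]), 'tau': array([ 2.02271869e-03, -6.26746845e+01,  4.95902379e-02, -3.92428243e+01,
        1.65413803e-02,  7.02203761e-03, -8.21506455e-05]), 'position': array([ 0.1951863 , -0.59338964,  0.23056907]), 'ee_rot': array([ 9.87400549e-01,  1.58239478e-01, -1.22333738e-04, -6.38303851e-04]), 'ft_force': array([-0.44516117,  0.52948201,  0.42813045]), 'torque': array([ 0.0169877 , -0.00158506,  0.00990086]), 'grasp_force': 0.0, 'grip_width': 0.9999697755830679}
```

View pics/scene0.png

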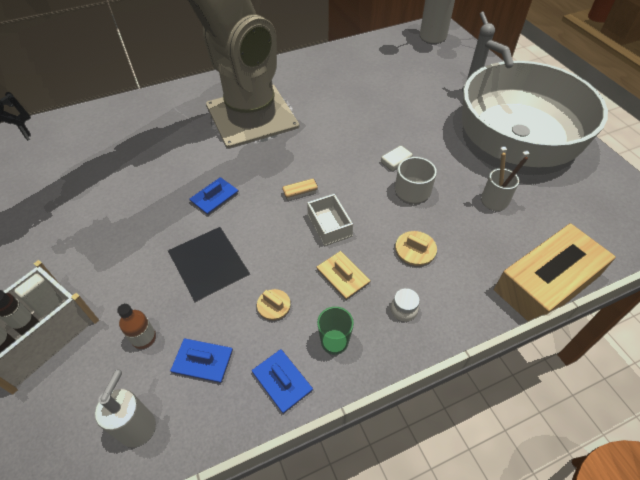

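View pics/side0.png

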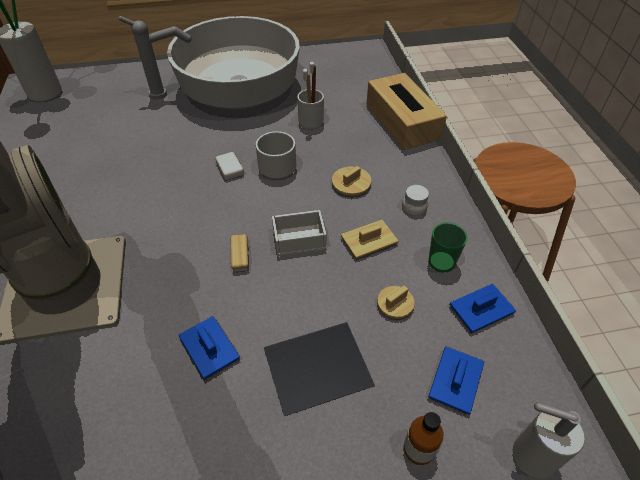

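Scene view: yellow oblong lid (343,275), large round lid (416,248), small round lid (273,304), box (330,218), jar (416,180), mat (208,263), nail brush (300,188). The side view shows the same: oblong (369,239), large (351,181), small (396,302), box (299,232), jar (276,155), mat (318,367).
Candidates:
- **Oblong lid:** the yellow one fits. The blue ones at scene (214,195), (202,360) and (282,380) are look-alikes.
- **Round lids:** (416,248) is clearly larger than (273,304), so it is the jar's.

I'll confirm both in a crop.

```bash
python3 - <<'E'
from h import *
a=cv2.imread('pics/scene0.png')[140:340,240:480]; b=cv2.imread('pics/side0.png')[110:330,200:460]
a=cv2.resize(a,(400,334),interpolation=3);b=cv2.resize(b,(400,338),interpolation=3)[:334]
cv2.imwrite('pics/c1.png',np.hstack([a,b]))
S={'obl':((343,275),(369,239)),'large':((416,248),(351,181)),'small':((273,304),(396,302)),'box':((330,218),(299,232)),'jar':((416,180),(276,155)),'mat':((208,263),(318,367))}
for k,(p,q) in S.items(): print(k,tri(ray('scene',p),ray('side',q)).round(3))
for n in('scene','side'):
    im=cv2.imread(f'pics/{n}0.png');h=cv2.cvtColor(im,cv2.COLOR_BGR2HSV)
    m=cv2.inRange(h,(12,90,90),(32,255,255));c,_=cv2.findContours(m,0,2)
    for k in c:
        if 200<cv2.contourArea(k)<4000:
            M=cv2.moments(k);u=(M['m10']/M['m00'],M['m01']/M['m00']);print(n,np.round(u),cv2.contourArea(k),plane(n,u,.016).round(3))
    dm=cv2.inRange(h,(0,0,0),(180,80,50));c,_=cv2.findContours(dm,0,2)
    for k in c:
        r=cv2.minAreaRect(k)
        if cv2.contourArea(k)>1500 and (cv2.pointPolygonTest(k,S['mat'][n=='side'],False)>0): 
            q=cv2.approxPolyDP(k,8,True)[:,0]; print(n,'mat',q.tolist(),[plane(n,u,.001)[:2].round(3).tolist() for u in q])
E
```

```text
obl [0.655 0.003 0.006]
large [0.658 0.196 0.007]
small [ 0.664 -0.173  0.011]
box [0.501 0.039 0.024]
jar [0.485 0.295 0.037]
mat [ 0.485 -0.275 -0.006]
scene [612. 462.] 1971.0 [1.21  0.264 0.016]
scene [273. 304.] 732.5 [ 0.666 -0.173  0.016]
scene [343. 274.] 1201.0 [ 0.659 -0.     0.016]
scene [416. 248.] 1009.0 [0.662 0.192 0.016]
scene [299. 187.] 310.0 [0.364 0.013 0.016]
scene [589.  24.] 967.0 [0.034 1.314 0.016]
scene [585.  49.] 2457.0 [0.158 1.181 0.016]
side [396. 301.] 694.5 [ 0.662 -0.174  0.016]
side [239. 250.] 479.0 [0.365 0.016 0.016]
side [369. 238.] 1132.0 [ 0.652 -0.001  0.016]
side [351. 180.] 785.0 [0.657 0.192 0.016]
side [407.  99.] 2042.5 [0.898 0.503 0.016]
```

View pics/c1.png

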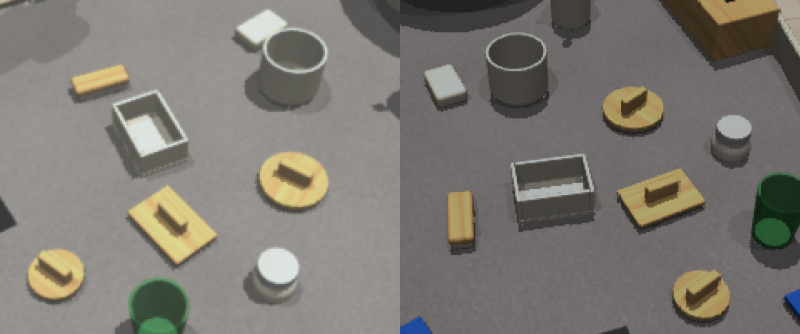

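The crop confirms it: the yellow oblong lid is at scene (343,275), the large round lid at (416,248) and the small one at (273,304). Next I need handle yaws, the mat outline, and the box and jar rims.

```bash
python3 - <<'E'
from h import *
s=lambda x,y:(240+x*.6,140+y*.6)
t=lambda x,y:(200+x*.65,110+y*.65)
for k,a,b in(('obl',s(159,199),s(187,229)),('large',s(281,160),s(316,180))):
    A,B=plane('scene',a,.044),plane('scene',b,.044);print(k,A.round(3),B.round(3),((A+B)/2).round(3),np.degrees(np.arctan2(*(B-A)[1::-1])))
for k,a,b in(('obl',t(246,190),t(278,179)),('large',t(223,105),t(246,91))):
    A,B=plane('side',a,.044),plane('side',b,.044);print(k,A.round(3),B.round(3),((A+B)/2).round(3),np.degrees(np.arctan2(*(B-A)[1::-1])))
for n,pt in(('scene',(208,263)),('side',(318,367))):
    im=cv2.imread(f'pics/{n}0.png');g=cv2.medianBlur(im,5).max(2);print(n,g[pt[1],pt[0]],g[pt[1],pt[0]+75])
    m=(g<55).astype(np.uint8);_,l=cv2.connectedComponents(m);m=(l==l[pt[1],pt[0]]).astype(np.uint8)
    c=max(cv2.findContours(m,0,2)[0],key=cv2.contourArea)
    q=np.array([plane(n,u,.001)[:2] for u in c[:,0]],np.float32);print('mat',cv2.minAreaRect(q))
bx=[(309,203),(337,194),(353,224),(320,237)]
c=[(273,187+0),]
print('box rim scene',[plane('scene',s(*p),.05)[:2].round(3).tolist() for p in((113,103),(157,93),(186,146),(134,160))])
print('box rim side',[plane('side',t(*p),.05)[:2].round(3).tolist() for p in((112,161),(185,155),(194,189),(120,195))])
print('jar rim side',[plane('side',t(*p),.08)[:2].round(3).tolist() for p in((87,52),(148,52),(117,36),(117,69))])
print('pot',plane('side',(311,90),.085))
E
```

```text
obl [ 0.632 -0.007  0.044] [0.691 0.007 0.044] [ 0.661 -0.     0.044] 12.738321424736055
large [0.642 0.179 0.044] [0.692 0.206 0.044] [0.667 0.192 0.044] 27.575545656615713
obl [ 0.628 -0.009  0.044] [0.678 0.003 0.044] [ 0.653 -0.003  0.044] 13.357939790429437
large [0.635 0.17  0.044] [0.678 0.195 0.044] [0.657 0.183 0.044] 30.398211633601623
scene 57 149
mat ((0.20999836921691895, 0.10871255397796631), (2.593989372253418, 1.7696424722671509), 65.05315399169922)
side 55 113
mat ((0.6387642621994019, 0.37818342447280884), (1.7367819547653198, 2.450449228286743), 79.44478607177734)
box rim scene [[0.449, 0.003], [0.458, 0.071], [0.568, 0.066], [0.56, -0.012]]
box rim side [[0.449, 0.077], [0.555, 0.069], [0.555, 0.001], [0.452, 0.01]]
jar rim side [[0.439, 0.294], [0.535, 0.276], [0.492, 0.326], [0.481, 0.243]]
pot [0.6112453  0.49432692 0.085     ]
```

```bash
for i in 1 2 3 4 5 6 7; do python3 -m inch '[[[0.1,-0.088,0],[0,0,0]],[[0.2,-0.176,0],[0,0,0]],[[0.3,-0.264,0],[0,0,0]],[[0.4,-0.352,0],[0,0,0]],[[0.5,-0.44,0],[0,0,0]],[[0.6,-0.528,0],[0,0,0]],[[0.7,-0.616,0],[0,0,0]],[[0.8,-0.704,0],[0,0,0]],[[0.9,-0.792,0],[0,0,0]],[[1,-0.88,0],[0,0,0]]]'; done
```

```text
clock: 1.15
position: [0.2497, -0.5011, 0.2314]
ee_rot: [0.987, 0.158, 0.0, 0.0]
ft_force: [-0.1, 0.1, -0.2]
grip_width: 1.004
grasp_force: 0.0
clock: 2.15
position: [0.3038, -0.4092, 0.2314]
ee_rot: [0.987, 0.158, 0.0, 0.0]
ft_force: [-0.2, 0.6, 0.2]
grip_width: 0.997
grasp_force: 0.0
clock: 3.15
position: [0.3578, -0.3173, 0.2313]
ee_rot: [0.987, 0.158, 0.0, 0.0]
ft_force: [-0.2, 0.3, -0.1]
grip_width: 1.002
grasp_force: 0.0
clock: 4.15
position: [0.4117, -0.2255, 0.2313]
ee_rot: [0.987, 0.158, 0.0, 0.0]
ft_force: [0.7, 0.3, 0.5]
grip_width: 0.997
grasp_force: 0.0
clock: 5.15
position: [0.4657, -0.1336, 0.2313]
ee_rot: [0.987, 0.158, 0.0, 0.0]
ft_force: [0.5, 0.4, 0.2]
grip_width: 1.0
grasp_force: 0.0
clock: 6.15
position: [0.5197, -0.0417, 0.2313]
ee_rot: [0.987, 0.158, 0.0, 0.0]
ft_force: [-0.4, 0.1, -0.9]
grip_width: 0.995
grasp_force: 0.0
clock: 7.15
position: [0.5737, 0.0502, 0.2313]
ee_rot: [0.987, 0.158, -0.0, 0.0]
ft_force: [0.2, -0.6, 0.9]
grip_width: 1.001
grasp_force: 0.0
```

```bash
python3 - <<'E'
from h import *
import pickle
o,im=shot('wrist','w1.png'); pickle.dump(o,open('w1.pkl','wb'))
E
for i in 1 2; do python3 -m inch '[[[0.08,-0.066,0.04],[0,0,-0.012]],[[0.16,-0.132,0.08],[0,0,-0.024]],[[0.24,-0.198,0.12],[0,0,-0.036]],[[0.32,-0.264,0.16],[0,0,-0.048]],[[0.4,-0.33,0.2],[0,0,-0.06]],[[0.48,-0.396,0.24],[0,0,-0.072]],[[0.56,-0.462,0.28],[0,0,-0.084]],[[0.64,-0.53,0.32],[0,0,-0.096]],[[0.78,-0.66,0.37],[0,0,-0.12]],[[0.78,-0.66,0.37],[0,0,-0.12]]]'; done
python3 - <<'E'
from h import *
import pickle
o,im=shot('wrist','w2.png'); pickle.dump(o,open('w2.pkl','wb'))
cv2.imwrite('pics/w12.png',np.hstack([cv2.resize(cv2.imread(f'pics/w{i}.png'),(400,300),interpolation=3) for i in(1,2)]))
E
```

```text
clock: 8.2
position: [0.6161, 0.1216, 0.2009]
ee_rot: [0.978, 0.206, -0.0, -0.001]
ft_force: [-1.3, 0.2, 0.3]
grip_width: 0.999
grasp_force: 0.0
clock: 9.2
position: [0.6518, 0.1952, 0.1712]
ee_rot: [0.968, 0.252, -0.0, -0.001]
ft_force: [-0.1, 0.5, 0.1]
grip_width: 0.999
grasp_force: 0.0
```

View pics/w12.png

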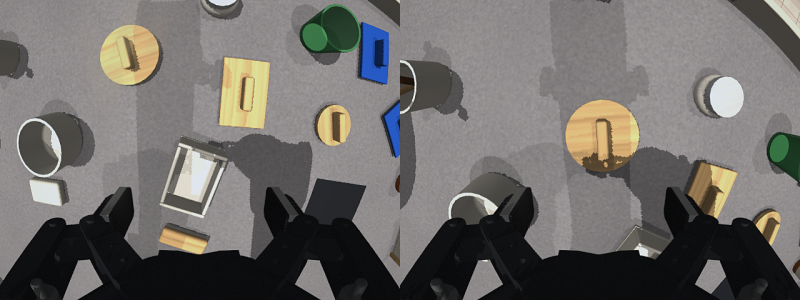

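w1 (400-px half-scale) shows the large lid (130,55), oblong lid (245,93), box rim (195,178), jar rim (48,145) and mat (335,203). In w2 the large lid is at (602,135), nearly aligned with the gripper. Measuring and enlarging.

```bash
python3 - <<'E'
from h import *
import pickle
c=[]
w1=cv2.imread('pics/w1.png');w2=cv2.imread('pics/w2.png')
A=cv2.resize(w2[150:290,250:390],(400,400),interpolation=3)
B=cv2.resize(w1[210:360,245:395],(400,400),interpolation=3)
cv2.imwrite('pics/c2.png',np.hstack([A,B]))
for f,im in(('w1',w1),('w2',w2)):
    o=pickle.load(open(f+'.pkl','rb'));h=cv2.cvtColor(im,cv2.COLOR_BGR2HSV)
    m=cv2.inRange(h,(8,55,40),(35,255,255));m=cv2.morphologyEx(m,3,np.ones((3,3)))
    for k in cv2.findContours(m,0,1)[0]:
        if cv2.contourArea(k)<1000: continue
        q=np.array([plane('wrist',u,.016,o)[:2] for u in k[:,0]],np.float32);q=cv2.convexHull(q)
        e=cv2.fitEllipse(q);r=cv2.minAreaRect(q)
        print(f,k[:,0].mean(0).round(),'ell',np.round(e[0],4),np.round(e[1],3),'rect',np.round(r[0],4),np.round(r[1],3),round(r[2],1))
    g=cv2.medianBlur(im,3).max(2);m=(g<70).astype(np.uint8)
    if f=='w1':
        _,l=cv2.connectedComponents(m);print('mat px',g[320,535])
        mm=(l==l[320,535]).astype(np.uint8);k=max(cv2.findContours(mm,0,1)[0],key=cv2.contourArea)
        a=cv2.approxPolyDP(k,6,True)[:,0];print([(u.tolist(),plane('wrist',u,.001,o)[:2].round(3).tolist()) for u in a])
for n,pt,th in(('scene',(208,263),80),('side',(318,367),75)):
    g=cv2.cvtColor(cv2.imread(f'pics/{n}0.png'),6);mk=np.zeros((482,642),np.uint8)
    im=cv2.imread(f'pics/{n}0.png');_,_,_,b=cv2.floodFill(im,mk,pt,255,(7,)*3,(7,)*3,4|(1<<16)|cv2.FLOODFILL_MASK_ONLY|cv2.FLOODFILL_FIXED_RANGE)
    k=max(cv2.findContours(mk[1:-1,1:-1],0,1)[0],key=cv2.contourArea);q=np.array([plane(n,u,.001)[:2] for u in k[:,0]],np.float32);print(n,'mat',cv2.minAreaRect(q))
E
```

```text
w1 [293. 385.] ell [0.3615 0.012 ] [0.079 0.095] rect [0.3617 0.0114] [0.092 0.042] 86.0
w1 [533. 200.] ell [ 0.6616 -0.1725] [0.074 0.08 ] rect [ 0.6615 -0.1715] [0.074 0.076] 25.5
w1 [390. 149.] ell [0.6516 0.0012] [0.091 0.152] rect [0.6531 0.0013] [0.108 0.074] 14.4
w1 [208.  87.] ell [0.657 0.193] [0.098 0.099] rect [0.6571 0.1931] [0.099 0.098] 89.5
mat px 44
[([639, 461], [0.256, -0.871]), ([562, 354], [0.488, -0.346]), ([585, 298], [0.576, -0.332]), ([508, 286], [0.557, -0.196]), ([486, 341], [0.48, -0.204]), ([445, 299], [0.518, -0.123]), ([427, 300], [0.511, -0.102]), ([422, 346], [0.452, -0.123]), ([438, 381], [0.408, -0.168]), ([408, 415], [0.343, -0.155]), ([380, 400], [0.36, -0.105]), ([323, 407], [0.327, -0.038]), ([255, 400], [0.309, 0.049]), ([251, 409], [0.291, 0.05]), ([227, 415], [0.266, 0.079]), ([197, 381], [0.31, 0.128]), ([214, 338], [0.385, 0.119]), ([209, 302], [0.431, 0.134]), ([201, 300], [0.43, 0.144]), ([179, 328], [0.382, 0.164]), ([166, 333], [0.368, 0.179]), ([181, 312], [0.405, 0.165]), ([124, 359], [0.301, 0.234]), ([107, 360], [0.287, 0.26]), ([96,
[... 242 characters left out ...]
0.004, 0.23]), ([511, 479], [0.222, -0.434]), ([471, 454], [0.282, -0.301]), ([493, 414], [0.369, -0.287]), ([513, 419], [0.364, -0.332]), ([536, 479], [0.221, -0.503]), ([639, 479], [0.183, -0.972])]
w2 [590. 361.] ell [ 0.6658 -0.1832] [0.057 0.116] rect [ 0.6707 -0.1836] [0.107 0.052] 77.0
w2 [499. 299.] ell [0.672  0.0007] [0.085 0.109] rect [0.6638 0.0053] [0.087 0.077] 14.2
w2 [323. 217.] ell [0.657  0.1932] [0.098 0.099] rect [0.6573 0.1932] [0.098 0.098] 29.2
scene mat ((0.48554521799087524, -0.274710476398468), (0.1641429364681244, 0.1355309933423996), 8.08785629272461)
side mat ((0.4834141135215759, -0.2752106487751007), (0.1704045981168747, 0.14040575921535492), 8.039998054504395)
```

View pics/c2.png

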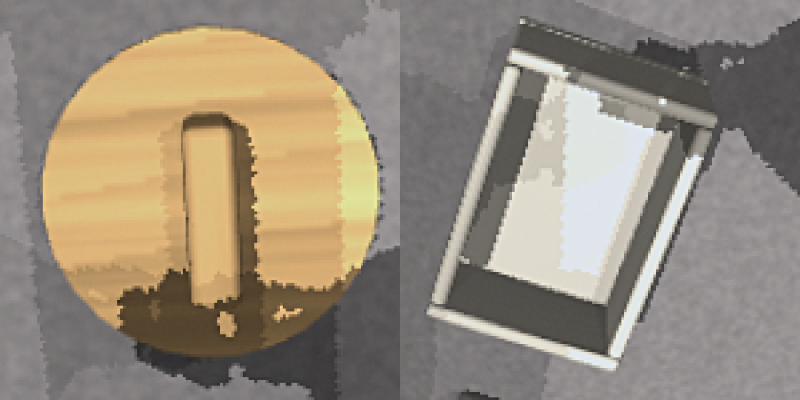

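The crops show the handle's top face from (187..232,122) to (192..240,302), and the box rim's outer corners at (512,52), (717,118), (612,369), (429,308).

```bash
python3 - <<'E'
from h import *
import pickle
o1,o2=[pickle.load(open(f'w{i}.pkl','rb')) for i in(1,2)]
a=lambda x,y:(250+x*.35-.3,150+y*.35-.3); b=lambda x,y:(245+(x-400)*.375-.3,210+y*.375-.3)
A,B=plane('wrist',a(216,302),.044,o2),plane('wrist',a(210,120),.044,o2)
print('handle',A.round(4),B.round(4),(A+B)/2,np.degrees(np.arctan2(*(B-A)[1::-1])))
print('tool',o2['position'],R.from_quat(o2['ee_rot']).as_euler('zyx',degrees=True))
pts=[b(512,52),b(717,118),b(612,369),b(429,308)]
q=np.array([plane('wrist',p,.05,o1)[:2] for p in pts],np.float32);print('box',q.round(4),q.mean(0),cv2.minAreaRect(q))
# two-view height of rim: wrist corners vs scene corners (crop px)
s=lambda x,y:(240+x*.6,140+y*.6)
for p,u in zip(pts,[(186,146),(134,160),(113,103),(157,93)]): pass
for p,u in((pts[0],(186,146)),(pts[1],(134,160)),(pts[2],(113,103)),(pts[3],(157,93))): print('rim3d',tri(ray('wrist',p,o1),ray('scene',s(*u))).round(4))
# handle 3d : w1 vs w2 not needed; plate via lids: w1 centre (full contours agree at z=.016)
# jar rim: bright ring in w1
w1=cv2.imread('pics/w1.png');g=w1[165:290,20:140].min(2);m=(g>190).astype(np.uint8)
k=max(cv2.findContours(m,0,1)[0],key=lambda k:cv2.contourArea(cv2.convexHull(k)))
h=cv2.convexHull(k)[:,0]+(20,165)
for z in(.08,):
    P=np.array([plane('wrist',u,z,o1)[:2] for u in h],np.float32);print('jar',len(h),cv2.fitEllipse(P),cv2.minEnclosingCircle(P))
E
```

```text
handle [0.6379 0.1812 0.044 ] [0.68   0.2067 0.044 ] [0.65896028 0.19395558 0.044     ] 31.328439827530744
tool [0.65178425 0.19520229 0.17120681] [-2.92188872e+01 -6.52291966e-02 -1.79930333e+02]
box [[ 0.5537  0.0732]
 [ 0.5533 -0.0011]
 [ 0.4457  0.0011]
 [ 0.4491  0.0748]] [0.50045866 0.0370057 ] ((0.5002833008766174, 0.037150200456380844), (0.07422666996717453, 0.10761386156082153), 88.83275604248047)
rim3d [0.5481 0.0746 0.0241]
rim3d [ 0.5474 -0.006   0.0306]
rim3d [0.448 0.002 0.051]
rim3d [0.4435 0.076  0.0362]
jar 35 ((0.4839567244052887, 0.2889642119407654), (0.09636202454566956, 0.0967426598072052), 74.57383728027344) ((0.4839186370372772, 0.28895244002342224), 0.048538707196712494)
```

```bash
python3 -m inch '[[[0.01,0.01,0.1],[0,0,-0.01]],[[0.02,0.02,0.2],[0,0,-0.02]],[[0.03,0.03,0.3],[0,0,-0.03]],[[0.046,0.055,0.4],[0,0,-0.04]],[[0.046,0.055,0.5],[0,0,-0.04]],[[0.046,0.055,0.6],[0,0,-0.04]],[[0.046,0.055,0.7],[0,0,-0.04]],[[0.046,0.055,0.8],[0,0,-0.04]],[[0.046,0.055,0.9],[0,0,-0.04]],[[0.046,0.055,0.95],[0,0,-0.04]]]' 0.5 30
python3 -m inch '[[[0,0,0.12],[0,0,0]],[[0,0,0.24],[0,0,0]],[[0,0,0.36],[0,0,0]],[[0,0,0.48],[0,0,0]],[[0,0,0.6],[0,0,0]],[[0,0,0.7],[0,0,0]],[[0,0,0.8],[0,0,0]],[[0,0,0.88],[0,0,0]],[[0,0,0.95],[0,0,0]],[[0,0,0.95],[0,0,0]]]'
python3 -m inch '[[[0,0,0],[0,0,0]],[[0,0,0],[0,0,0]],[[0,0,0],[0,0,0]],[[0,0,0],[0,0,0]],[[0,0,0],[0,0,0]],[[0,0,0],[0,0,0]],[[0,0,0],[0,0,0]],[[0,0,0],[0,0,0]],[[0,0,-0.1],[0,0,0]],[[0,0,-0.25],[0,0,0]]]' 0 30
```

```text
clock: 10.25
position: [0.6571, 0.1902, 0.095]
ee_rot: [0.964, 0.266, -0.0, 0.0]
ft_force: [0.1, -0.3, 1.0]
grip_width: 0.505
grasp_force: 0.0
clock: 11.25
position: [0.657, 0.1902, 0.0192]
ee_rot: [0.964, 0.266, -0.001, 0.0]
ft_force: [-0.7, 1.1, 0.2]
grip_width: 0.497
grasp_force: 0.0
clock: 12.25
position: [0.6567, 0.1899, 0.0396]
ee_rot: [0.964, 0.266, -0.001, 0.0]
ft_force: [-0.5, 0.1, -1.4]
grip_width: 0.153
grasp_force: 29.5
```

```bash
cat > snap.py <<'E'
import sys,pickle
from h import *
for n in sys.argv[2:]:
    o,_=shot(n,f'{sys.argv[1]}_{n}.png'); pickle.dump(o,open(f'{sys.argv[1]}_{n}.pkl','wb'))
E
python3 -m inch '[[[0,0,-0.2],[0,0,0]],[[0,0,-0.4],[0,0,0]],[[-0.05,-0.07,-0.6],[0,0,0]],[[-0.1,-0.14,-0.75],[0,0,0]],[[-0.15,-0.23,-0.88],[0,0,0]],[[-0.2,-0.32,-0.95],[0,0,0]],[[-0.25,-0.41,-0.95],[0,0,0]],[[-0.3,-0.5,-0.95],[0,0,0]],[[-0.35,-0.6,-0.95],[0,0,0]],[[-0.4,-0.7,-0.95],[0,0,0]]]'
python3 snap.py a wrist
python3 -m inch '[[[-0.05,-0.1,0],[0,0,0]],[[-0.1,-0.2,0],[0,0,0]],[[-0.15,-0.3,0],[0,0,0]],[[-0.2,-0.4,0],[0,0,0]],[[-0.25,-0.5,0],[0,0,0]],[[-0.3,-0.6,0],[0,0,0]],[[-0.35,-0.7,0],[0,0,0]],[[-0.4,-0.8,0],[0,0,0]],[[-0.45,-0.9,0],[0,0,0]],[[-0.5,-1,0],[0,0,0]]]'
python3 snap.py b wrist scene side
python3 - <<'E'
from h import *
cv2.imwrite('pics/ab.png',np.vstack([np.hstack([cv2.resize(cv2.imread(f'pics/{i}_wrist.png'),(400,300),interpolation=3) for i in'ab']),np.hstack([cv2.resize(cv2.imread('pics/b_scene.png')[120:270,320:520],(400,300)),cv2.resize(cv2.imread('pics/b_side.png')[80:230,200:400],(400,300))])]))
E
```

```text
clock: 13.25
position: [0.6003, 0.2224, 0.1155]
ee_rot: [0.964, 0.266, -0.0, 0.0]
ft_force: [0.2, -0.1, -1.0]
grip_width: 0.159
grasp_force: 29.5
clock: 14.3
position: [0.5253, 0.2707, 0.1161]
ee_rot: [0.964, 0.266, 0.0, 0.0]
ft_force: [-0.9, 1.0, -1.1]
grip_width: 0.159
grasp_force: 29.5
```

View pics/ab.png

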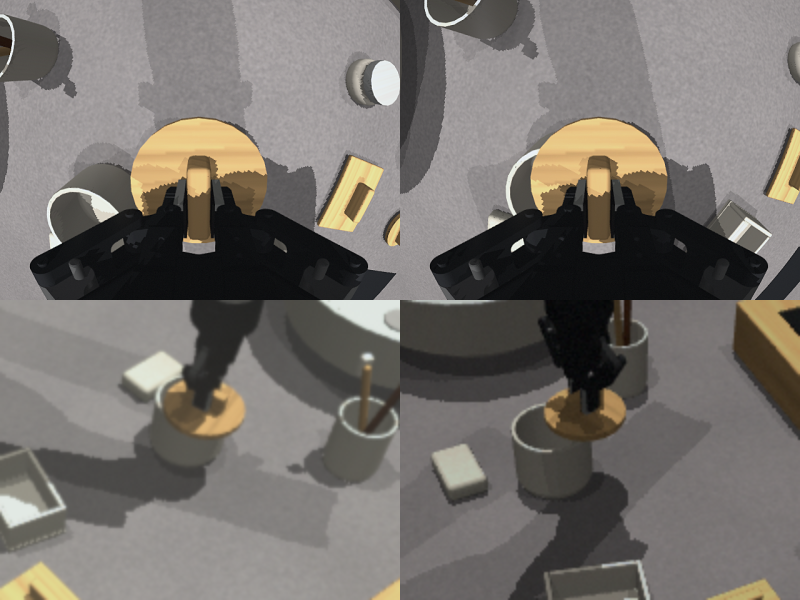

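Wrist "a" shows the jar rim arc at left (48–130,185–240), and the lid is level and centred in the hand. I'll fit the rim arc and the held plate.

```bash
python3 - <<'E'
from h import *
import pickle
from scipy.optimize import least_squares
def fit(P,r):
    return least_squares(lambda c:np.hypot(*(P-c).T)-r,P.mean(0),loss='soft_l1',f_scale=.001)
# jar rim outer boundary: leftmost white rim pixel per row in wrist a, b
for f,rows,x0,x1 in(('a',range(310,380,3),50,160),('b',range(245,325,3),140,240)):
    im=cv2.imread(f'pics/{f}_wrist.png');o=pickle.load(open(f+'_wrist.pkl','rb'));P=[]
    for v in rows:
        w=np.where(im[v,x0:x1].min(1)>170)[0]
        if len(w): P.append(plane('wrist',(x0+w[0]-.5,v),.08,o)[:2])
    P=np.array(P);r=fit(P,.049);print(f,'jar',r.x.round(4),len(P),np.abs(r.fun).mean().round(4))
    h=cv2.cvtColor(im,40);m=cv2.inRange(h,(8,55,30),(35,255,255));m[290:]=0;m[:,:190]=0;m[:,450:]=0
    k=max(cv2.findContours(m,0,1)[0],key=cv2.contourArea);k=cv2.convexHull(k)[:,0];k=k[(k[:,1]<275)]
    z=o['position'][2]-.0032
    P=np.array([plane('wrist',u,z,o)[:2] for u in k]);r=fit(P,.049)
    Rt=R.from_quat(o['ee_rot']).as_matrix();d=np.r_[r.x-o['position'][:2],0]
    print(f,'lid',r.x.round(4),np.abs(r.fun).mean().round(4),'tool off',(Rt.T@d).round(4))
E
```

```text
a jar [0.4831 0.2884] 24 0.0008
a lid [0.6014 0.2232] 0.0003 tool off [ 0.0013 -0.0001 -0.    ]
b jar [0.4839 0.2883] 27 0.0001
b lid [0.5265 0.2715] 0.0002 tool off [ 0.0014 -0.0001  0.    ]
```

```bash
python3 -m inch '[[[-0.09,-0.11,0],[0,0,0]],[[-0.18,-0.23,0],[0,0,0]],[[-0.27,-0.35,0],[0,0,0]],[[-0.348,-0.456,0],[0,0,0]],[[-0.348,-0.456,0],[0,0,0]],[[-0.348,-0.456,0.05],[0,0,0]],[[-0.348,-0.456,0.11],[0,0,0]],[[-0.348,-0.456,0.17],[0,0,0]],[[-0.348,-0.456,0.23],[0,0,0]],[[-0.348,-0.456,0.27],[0,0,0]]]'
python3 -m inch '[[[0,0,0.01],[0,0,0]],[[0,0,0.02],[0,0,0]],[[0,0,0.025],[0,0,0]],[[0,0,0.03],[0,0,0]],[[0,0,0.035],[0,0,0]],[[0,0,0.035],[0,0,0]],[[0,0,0.035],[0,0,0]],[[0,0,0.035],[0,0,0]],[[0,0,0.035],[0,0,0]],[[0,0,0.035],[0,0,0]]]'
```

```text
clock: 15.45
position: [0.4833, 0.2871, 0.0937]
ee_rot: [0.964, 0.265, -0.0, 0.0]
ft_force: [0.3, -0.1, -1.5]
grip_width: 0.157
grasp_force: 29.5
clock: 16.45
position: [0.4835, 0.2874, 0.0926]
ee_rot: [0.964, 0.266, 0.0, 0.0]
ft_force: [-4.1, -2.4, 8.1]
grip_width: 0.159
grasp_force: 30.8
```

```bash
python3 -m inch '[[[0,0,0.02],[0,0,0]],[[0,0,0.02],[0,0,0]],[[0,0,0.02],[0,0,0]],[[0,0,0.01],[0,0,0]],[[0,0,0],[0,0,0]],[[0,0,-0.1],[0,0,0]],[[0,0,-0.25],[0,0,0]],[[0,0,-0.45],[0,0,0]],[[0,0,-0.65],[0,0,0]],[[0,0,-0.85],[0,0,0]]]' 0.6
python3 snap.py d wrist scene side
python3 - <<'E'
from h import *
import pickle
im=cv2.imread('pics/d_wrist.png');o=pickle.load(open('d_wrist.pkl','rb'))
h=cv2.cvtColor(im,40);m=cv2.inRange(h,(8,55,30),(35,255,255))
k=max(cv2.findContours(m,0,1)[0],key=cv2.contourArea);k=cv2.convexHull(k)
for z in(.088,):
    q=np.array([plane('wrist',u,z,o)[:2] for u in k[:,0]],np.float32);print(cv2.fitEllipse(q))
cv2.imwrite('pics/d.png',np.hstack([cv2.resize(cv2.imread('pics/d_wrist.png'),(400,300)),cv2.resize(cv2.imread('pics/d_side.png')[110:190,220:327],(400,300),interpolation=3)]))
E
```

```text
clock: 17.45
position: [0.4836, 0.2876, 0.1617]
ee_rot: [0.964, 0.266, 0.001, -0.0]
ft_force: [0.4, -0.5, -0.1]
grip_width: 0.598
grasp_force: 0.0
((0.48420533537864685, 0.2878880202770233), (0.09827224165201187, 0.09889154136180878), 101.97698974609375)
```

View pics/d.png

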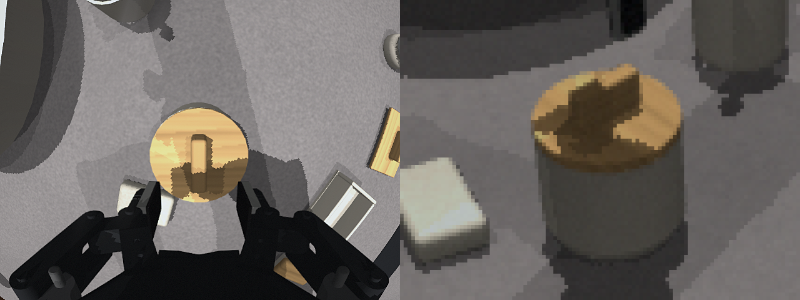

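The jar lid is seated, level and centred. On to the oblong lid.

```bash
python3 -m inch '[[[0,0.1,0],[0,0,0.04]],[[0,0.2,0],[0,0,0.08]],[[0,0.3,0],[0,0,0.12]],[[0,0.4,0],[0,0,0.16]],[[0,0.5,0],[0,0,0.2]],[[0,0.6,0],[0,0,0.24]],[[0,0.7,0],[0,0,0.28]],[[0,0.8,0],[0,0,0.32]],[[0,0.9,0],[0,0,0.36]],[[0,1,0],[0,0,0.378]]]'
for i in 1 2 3; do python3 -m inch '[[[0.03,0.1,0],[0,0,0]],[[0.06,0.2,0],[0,0,0]],[[0.09,0.3,0],[0,0,0]],[[0.12,0.4,0],[0,0,0]],[[0.15,0.5,0],[0,0,0]],[[0.18,0.6,0],[0,0,0]],[[0.21,0.7,0],[0,0,0]],[[0.24,0.8,0],[0,0,0]],[[0.27,0.9,0],[0,0,0]],[[0.294,1,0],[0,0,0]]]';  python3 snap.py e$i wrist; done
python3 - <<'E'
from h import *
import pickle
for f in('e2','e3'):
    im=cv2.imread(f'pics/{f}_wrist.png');o=pickle.load(open(f+'_wrist.pkl','rb'))
    h=cv2.cvtColor(im,40);m=cv2.inRange(h,(8,55,30),(35,255,255))
    for k in cv2.findContours(m,0,1)[0]:
        if cv2.contourArea(k)<1500: continue
        q=cv2.convexHull(np.array([plane('wrist',u,.016,o)[:2] for u in k[:,0]],np.float32));print(f,k[:,0].mean(0),cv2.minAreaRect(q))
print(R.from_quat(o['ee_rot']).as_euler('zyx',degrees=True),o['position'])
cv2.imwrite('pics/e.png',np.vstack([np.hstack([cv2.resize(cv2.imread(f'pics/e{i}_wrist.png'),(400,300)) for i in(1,2)]),np.hstack([cv2.resize(cv2.imread('pics/e3_wrist.png'),(400,300)),cv2.resize(cv2.imread('pics/e3_wrist.png')[150:300,220:420],(400,300),interpolation=3)])]))
E
```

```text
clock: 18.6
position: [0.5247, 0.2181, 0.1597]
ee_rot: [0.993, 0.119, 0.0, 0.0]
ft_force: [-0.0, 0.2, 0.0]
grip_width: 0.603
grasp_force: 0.0
clock: 19.6
position: [0.5666, 0.146, 0.1597]
ee_rot: [0.993, 0.12, 0.0, 0.0]
ft_force: [0.3, 0.6, -0.2]
grip_width: 0.597
grasp_force: 0.0
clock: 20.65
position: [0.6085, 0.0739, 0.1597]
ee_rot: [0.993, 0.12, 0.0, 0.0]
ft_force: [-0.4, -0.2, -0.3]
grip_width: 0.599
grasp_force: 0.0
clock: 21.7
position: [0.6505, 0.0018, 0.1597]
ee_rot: [0.993, 0.12, 0.0, 0.0]
ft_force: [-0.4, -0.3, -0.2]
grip_width: 0.599
grasp_force: 0.0
e2 [ 41.44981413 326.77695167] ((0.4218031167984009, 0.35048815608024597), (0.13013982772827148, 0.1410638391971588), 34.88968276977539)
e2 [577.81188119 236.26237624] ((0.6614526510238647, -0.17100299894809723), (0.07484287768602371, 0.07918229699134827), 18.014450073242188)
e2 [416.77283372 192.72599532] ((0.6530754566192627, 0.0015051066875457764), (0.10786395519971848, 0.07444952428340912), 14.420787811279297)
e3 [ 10.24855491 346.93063584] ((0.40102314949035645, 0.3334798514842987), (0.05427128076553345, 0.1383848637342453), 76.10955810546875)
e3 [507.8280543 260.2760181] ((0.6618585586547852, -0.17157049477100372), (0.07420630753040314, 0.07832161337137222), 0.022391444072127342)
e3 [319.56422018 219.59633028] ((0.6532917618751526, 0.001074519008398056), (0.10801181197166443, 0.07421299070119858), 14.236151695251465)
[-1.37997770e+01  2.79861830e-03  1.79998196e+02] [0.6504616  0.00182671 0.15969246]
```

View pics/e.png

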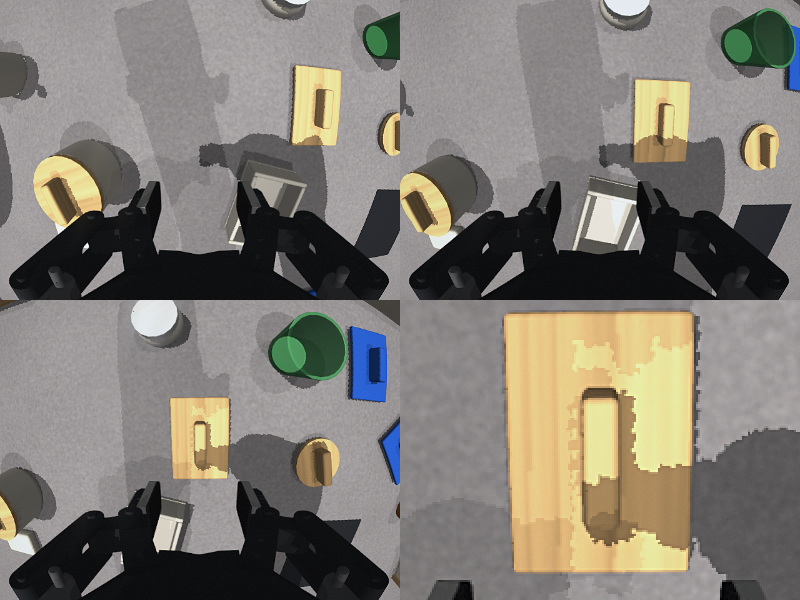

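The lid is directly below the hand and yaw-aligned. Grasping.

```bash
python3 -m inch '[[[0.01,0.005,0.1],[0,0,0]],[[0.02,0.01,0.2],[0,0,0]],[[0.03,0.017,0.3],[0,0,-0.01]],[[0.03,0.017,0.4],[0,0,-0.01]],[[0.03,0.017,0.5],[0,0,-0.01]],[[0.03,0.017,0.6],[0,0,-0.01]],[[0.03,0.017,0.7],[0,0,-0.01]],[[0.03,0.017,0.8],[0,0,-0.01]],[[0.03,0.017,0.88],[0,0,-0.01]],[[0.03,0.017,0.93],[0,0,-0.01]]]' 0.5 30
python3 -m inch '[[[0,0,0.12],[0,0,0]],[[0,0,0.24],[0,0,0]],[[0,0,0.36],[0,0,0]],[[0,0,0.48],[0,0,0]],[[0,0,0.58],[0,0,0]],[[0,0,0.66],[0,0,0]],[[0,0,0.73],[0,0,0]],[[0,0,0.79],[0,0,0]],[[0,0,0.825],[0,0,0]],[[0,0,0.825],[0,0,0]]]'
python3 -m inch '[[[0,0,0],[0,0,0]],[[0,0,0],[0,0,0]],[[0,0,0],[0,0,0]],[[0,0,0],[0,0,0]],[[0,0,0],[0,0,0]],[[0,0,0],[0,0,0]],[[0,0,0],[0,0,0]],[[0,0,0],[0,0,0]],[[0,0,-0.1],[0,0,0]],[[0,0,-0.25],[0,0,0]]]' 0 30
```

```text
clock: 22.75
position: [0.6525, 0.0016, 0.0846]
ee_rot: [0.992, 0.124, -0.0, 0.0]
ft_force: [-0.3, 0.2, 0.4]
grip_width: 0.492
grasp_force: 0.0
clock: 23.75
position: [0.6527, 0.0017, 0.019]
ee_rot: [0.992, 0.124, -0.0, 0.0]
ft_force: [-0.6, -0.2, 0.3]
grip_width: 0.498
grasp_force: 0.0
clock: 24.75
position: [0.6519, 0.0016, 0.0389]
ee_rot: [0.992, 0.124, -0.001, -0.0]
ft_force: [-0.4, -0.3, -0.9]
grip_width: 0.157
grasp_force: 29.5
```

```bash
python3 - <<'E'
from h import *
w=[cv2.resize(cv2.imread('pics/e2_wrist.png')[275:415,270:390],(342,400),interpolation=3),cv2.resize(cv2.imread('pics/scene0.png')[185:250,295:365],(430,400),interpolation=3)]
cv2.imwrite('pics/f.png',np.hstack(w))
E
```

```text
(no output)
```

View pics/f.png

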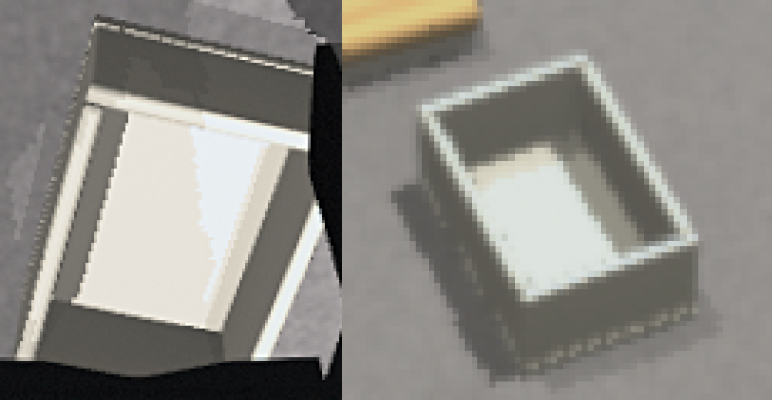

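The grasp is good (30 N, width 0.157). The rim corners are clear, so I'll fit the rim outline as the hull of bright pixels in several views.

```bash
python3 - <<'E'
from h import *
import pickle
def go(n,f,o,box,th):
    x0,y0,x1,y1=box;g=cv2.imread('pics/'+f)[y0:y1,x0:x1].min(2)
    m=(g>th).astype(np.uint8);nn,l,st,_=cv2.connectedComponentsWithStats(m)
    m=np.isin(l,[i for i in range(1,nn) if st[i,4]>25]).astype(np.uint8)
    h=cv2.convexHull(cv2.findNonZero(m))[:,0]+(x0,y0)
    q=np.array([plane(n,u,.05,o)[:2] for u in h],np.float32);r=cv2.minAreaRect(q)
    pts=np.array([plane(n,u,.05,o)[:2] for u in h])
    # edge yaw from longest hull sides
    a=cv2.approxPolyDP((h*1.0).astype(np.float32).reshape(-1,1,2),2.5,True)[:,0]
    P=np.array([plane(n,u,.05,o)[:2] for u in a]);print(f,th,np.round(r[0],4),np.round(r[1],4),round(r[2],2),'poly',a.round().tolist(),P.round(4).tolist())
for th in(150,170): go('wrist','w1.png',pickle.load(open('w1.pkl','rb')),(250,215,375,360),th)
for th in(150,165): go('scene','scene0.png',None,(303,190,357,240),th)
for th in(130,150): go('side','side0.png',None,(268,205,330,255),th)
E
```

```text
w1.png 150 [0.4995 0.0368] [0.0758 0.1095] 89.2 poly [[358.0, 269.0], [324.0, 349.0], [255.0, 327.0], [287.0, 228.0], [339.0, 247.0]] [[0.5378, -0.0012], [0.4446, 0.001], [0.4468, 0.0749], [0.5548, 0.0733], [0.5525, 0.0229]]
w1.png 170 [0.4997 0.037 ] [0.0751 0.1084] 89.06 poly [[358.0, 269.0], [325.0, 348.0], [255.0, 327.0], [287.0, 229.0], [304.0, 234.0]] [[0.5378, -0.0012], [0.446, 0.0005], [0.4468, 0.0749], [0.5539, 0.073], [0.5542, 0.057]]
scene0.png 150 [0.5016 0.0379] [0.0768 0.1126] 89.42 poly [[352.0, 223.0], [324.0, 233.0], [307.0, 202.0], [334.0, 193.0]] [[0.5554, 0.0727], [0.5556, -0.001], [0.4488, 0.0005], [0.4488, 0.0747]]
scene0.png 165 [0.5024 0.0373] [0.0756 0.1099] 89.42 poly [[352.0, 223.0], [325.0, 233.0], [308.0, 202.0], [334.0, 194.0]] [[0.5554, 0.0727], [0.5566, 0.0011], [0.4498, 0.0028], [0.4519, 0.0732]]
side0.png 130 [0.5001 0.0366] [0.0753 0.1083] 89.43 poly [[325.0, 234.0], [276.0, 240.0], [272.0, 216.0], [319.0, 210.0]] [[0.5522, -0.0014], [0.4467, 0.0013], [0.4472, 0.0728], [0.553, 0.0715]]
side0.png 150 [0.5001 0.0365] [0.0739 0.1082] 89.3 poly [[325.0, 233.0], [276.0, 240.0], [272.0, 216.0], [319.0, 210.0]] [[0.5527, 0.0014], [0.4467, 0.0013], [0.4472, 0.0728], [0.553, 0.0715]]
```

```bash
python3 -m inch '[[[0,0,-0.2],[0,0,0]],[[0,0,-0.4],[0,0,0.04]],[[0,0,-0.55],[0,0,0.08]],[[-0.1,-0.05,-0.6],[0,0,0.12]],[[-0.2,-0.1,-0.6],[0,0,0.16]],[[-0.35,-0.15,-0.6],[0,0,0.2]],[[-0.5,-0.2,-0.6],[0,0,0.24]],[[-0.65,-0.27,-0.6],[0,0,0.28]],[[-0.8,-0.35,-0.6],[0,0,0.32]],[[-0.9,-0.4,-0.6],[0,0,0.333]]]'; python3 snap.py g wrist side
python3 - <<'E'
from h import *
import pickle
o=pickle.load(open('g_wrist.pkl','rb'));im=cv2.imread('pics/g_wrist.png')
print(o['position'],R.from_quat(o['ee_rot']).as_euler('zyx',degrees=True))
h=cv2.cvtColor(im,40);m=cv2.inRange(h,(8,55,30),(35,255,255));m[:,:200]=0;m[:,440:]=0
k=max(cv2.findContours(m,0,1)[0],key=cv2.contourArea)
z=o['position'][2]-.003
q=np.array([plane('wrist',u,z,o)[:2] for u in k[:,0]]);P=(q-o['position'][:2])
Rt=R.from_quat(o['ee_rot']).as_matrix()[:2,:2];P=P@Rt
print('front x',np.percentile(P[:,0],98),P[:,0].max(),'y range',P[:,1].min(),P[:,1].max())
a=P[(P[:,0]>.045)];print(np.polyfit(a[:,1],a[:,0],1))
E
```

```text
clock: 25.75
position: [0.5745, 0.0152, 0.0881]
ee_rot: [1.0, -0.007, 0.0, 0.0]
ft_force: [-0.0, 1.2, 0.1]
grip_width: 0.158
grasp_force: 29.5
[0.57454398 0.01521722 0.08814319] [8.47391747e-01 3.66215703e-02 1.79982156e+02]
front x 0.054307882917195745 0.054396517258330834 y range -0.03692455690363559 0.03645633351442691
[0.00042241 0.05320971]
```

```bash
python3 -m inch '[[[-0.15,-0.04,0],[0,0,0]],[[-0.32,-0.09,0],[0,0,0]],[[-0.5,-0.14,0],[0,0,0]],[[-0.68,-0.19,0],[0,0,0]],[[-0.85,-0.23,0],[0,0,0]],[[-0.94,-0.259,0],[0,0,0]],[[-0.94,-0.259,0],[0,0,0]],[[-0.94,-0.259,0.06],[0,0,0]],[[-0.94,-0.259,0.12],[0,0,0]],[[-0.94,-0.259,0.17],[0,0,0]]]'
python3 -m inch '[[[0,0,0.03],[0,0,0]],[[0,0,0.06],[0,0,0]],[[0,0,0.09],[0,0,0]],[[0,0,0.11],[0,0,0]],[[0,0,0.13],[0,0,0]],[[0,0,0.14],[0,0,0]],[[0,0,0.15],[0,0,0]],[[0,0,0.15],[0,0,0]],[[0,0,0.15],[0,0,0]],[[0,0,0.15],[0,0,0]]]'
```

```text
clock: 26.85
position: [0.5004, 0.0364, 0.073]
ee_rot: [1.0, -0.007, -0.0, -0.0]
ft_force: [-0.5, -0.6, -1.1]
grip_width: 0.159
grasp_force: 29.5
clock: 27.85
position: [0.5002, 0.0366, 0.0617]
ee_rot: [1.0, -0.006, 0.0, 0.0]
ft_force: [-0.0, 0.2, -1.6]
grip_width: 0.154
grasp_force: 29.5
```

```bash
python3 -m inch '[[[0,0,0.004],[0,0,0]],[[0,0,0.008],[0,0,0]],[[0,0,0.012],[0,0,0]],[[0,0,0.012],[0,0,0]],[[0,0,0.012],[0,0,0]],[[0,0,0.012],[0,0,0]],[[0,0,0.012],[0,0,0]],[[0,0,0.012],[0,0,0]],[[0,0,0.012],[0,0,0]],[[0,0,0.012],[0,0,0]]]'
python3 -m inch '[[[0,0.02,0],[0,0,0]],[[0,0.05,0],[0,0,0]],[[-0.01,0.1,0],[0,0,0]],[[-0.01,0.18,0],[0,0,0]],[[-0.015,0.27,0],[0,0,0]],[[-0.02,0.36,0],[0,0,0]],[[-0.02,0.45,0],[0,0,0]],[[-0.025,0.53,0],[0,0,0]],[[-0.03,0.57,0],[0,0,0]],[[-0.03,0.6,0],[0,0,0]]]'; python3 snap.py h side scene
python3 - <<'E'
from h import *
cv2.imwrite('pics/h.png',np.hstack([cv2.resize(cv2.imread('pics/h_side.png')[210:330,240:400],(400,300),interpolation=3),cv2.resize(cv2.imread('pics/h_scene.png')[170:290,240:400],(400,300),interpolation=3)]))
E
```

```text
clock: 28.85
position: [0.5002, 0.0366, 0.0616]
ee_rot: [1.0, -0.006, 0.0, 0.0]
ft_force: [-5.8, -0.9, 12.1]
grip_width: 0.16
grasp_force: 31.4
clock: 29.85
position: [0.4982, -0.0098, 0.0617]
ee_rot: [1.0, -0.006, 0.001, -0.001]
ft_force: [-0.4, 2.1, 2.1]
grip_width: 0.156
grasp_force: 30.0
```

View pics/h.png

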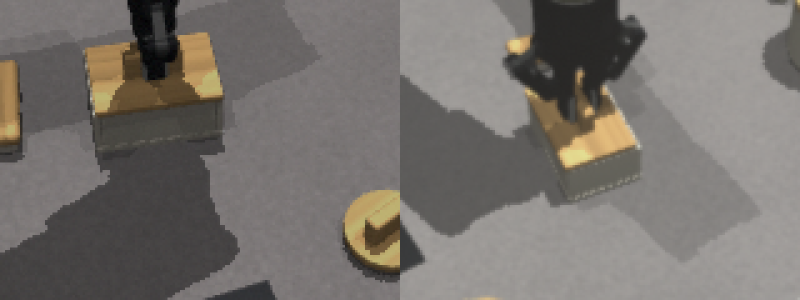

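The lid sits flush on the box, and the box slides with it at low force. Continuing.

```bash
for i in 1 2 3; do python3 -m inch '[[[0,0.04,0],[0,0,0]],[[0,0.12,0],[0,0,0]],[[-0.01,0.22,0],[0,0,0]],[[-0.01,0.34,0],[0,0,0]],[[-0.02,0.47,0],[0,0,0]],[[-0.02,0.6,0],[0,0,0]],[[-0.03,0.73,0],[0,0,0]],[[-0.03,0.84,0],[0,0,0]],[[-0.036,0.92,0],[0,0,0]],[[-0.036,0.95,0],[0,0,0]]]'; done
python3 -m inch '[[[0,0.02,0],[0,0,0]],[[0,0.06,0],[0,0,0]],[[-0.01,0.12,0],[0,0,0]],[[-0.01,0.2,0],[0,0,0]],[[-0.02,0.28,0],[0,0,0]],[[-0.02,0.36,0],[0,0,0]],[[-0.03,0.42,0],[0,0,0]],[[-0.03,0.46,0],[0,0,0]],[[-0.03,0.49,0],[0,0,0]],[[-0.03,0.5,0],[0,0,0]]]'; python3 snap.py i side
python3 - <<'E'
from h import *
cv2.imwrite('pics/i.png',cv2.resize(cv2.imread('pics/i_side.png')[270:435,230:450],(800,600),interpolation=3))
E
```

```text
clock: 30.95
position: [0.4945, -0.0862, 0.0617]
ee_rot: [1.0, -0.006, 0.001, -0.001]
ft_force: [-2.0, 11.5, 12.3]
grip_width: 0.16
grasp_force: 31.4
clock: 31.95
position: [0.4907, -0.1622, 0.0617]
ee_rot: [1.0, -0.006, 0.001, -0.001]
ft_force: [-2.5, 12.5, 15.4]
grip_width: 0.157
grasp_force: 31.9
clock: 32.95
position: [0.4869, -0.2381, 0.0617]
ee_rot: [1.0, -0.006, 0.001, -0.001]
ft_force: [-2.6, 11.4, 16.2]
grip_width: 0.154
grasp_force: 31.9
clock: 33.95
position: [0.4841, -0.2775, 0.0617]
ee_rot: [1.0, -0.006, 0.001, -0.001]
ft_force: [-0.8, 9.6, 13.1]
grip_width: 0.162
grasp_force: 31.6
```

View pics/i.png

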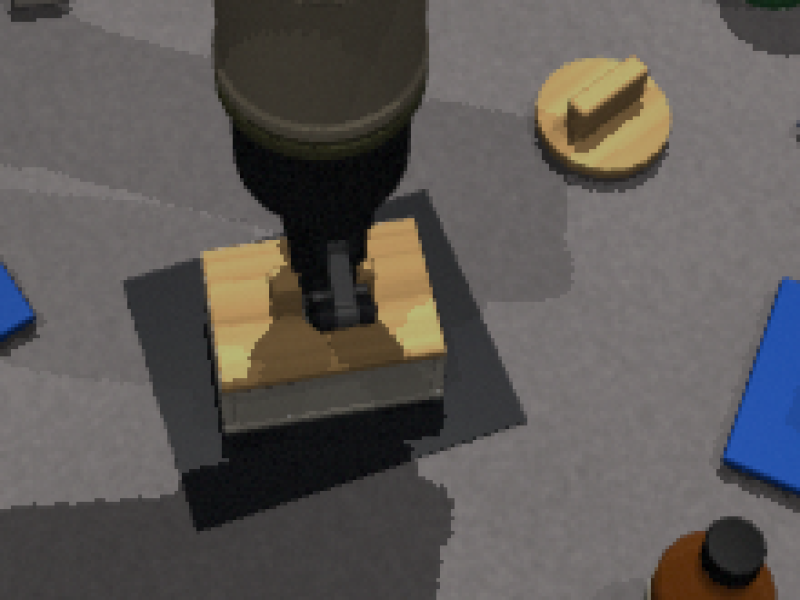

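The box stands well inside the mat (125–525, 190–530) with its lid flush. I'll release and retreat straight up.

```bash
python3 -m inch '[[[0,0,0],[0,0,0]],[[0,0,0],[0,0,0]],[[0,0,0],[0,0,0]],[[0,0,0],[0,0,0]],[[0,0,-0.02],[0,0,0]],[[0,0,-0.1],[0,0,0]],[[0,0,-0.25],[0,0,0]],[[0,0,-0.45],[0,0,0]],[[0,0,-0.65],[0,0,0]],[[0,0,-0.85],[0,0,0]]]' 0.6
python3 -m inch '[[[0,0,-0.1],[0,0,0]],[[0,0,-0.2],[0,0,0]],[[0,0,-0.3],[0,0,0]],[[0,0,-0.4],[0,0,0]],[[0,0,-0.5],[0,0,0]],[[0,0,-0.6],[0,0,0]],[[0,0,-0.6],[0,0,0]],[[0,0,-0.6],[0,0,0]],[[0,0,-0.6],[0,0,0]],[[0,0,-0.6],[0,0,0]]]'
python3 snap.py j side scene wrist
python3 - <<'E'
from h import *
import pickle
o=pickle.load(open('j_wrist.pkl','rb'));im=cv2.imread('pics/j_wrist.png')
h=cv2.cvtColor(im,40);m=cv2.inRange(h,(8,55,30),(35,255,255))
for k in cv2.findContours(m,0,1)[0]:
    if cv2.contourArea(k)>2500: print(cv2.minAreaRect(np.array([plane('wrist',u,.058,o)[:2] for u in k[:,0]],np.float32)))
cv2.imwrite('pics/j.png',np.hstack([cv2.resize(cv2.imread('pics/j_side.png')[110:420,200:440],(310,400),interpolation=3),cv2.resize(im,(480,400))]))
E
```

```text
clock: 35.0
position: [0.4829, -0.2792, 0.1306]
ee_rot: [1.0, -0.006, 0.0, 0.0]
ft_force: [-0.0, 0.1, 0.9]
grip_width: 0.599
grasp_force: 0.0
clock: 36.0
position: [0.4825, -0.2791, 0.1763]
ee_rot: [1.0, -0.006, -0.0, -0.0]
ft_force: [-0.1, -0.0, -0.5]
grip_width: 0.604
grasp_force: 0.0
((0.48407551646232605, -0.27731260657310486), (0.07438386231660843, 0.10854525119066238), 89.32357788085938)
((0.623540461063385, -0.4631282091140747), (0.054896026849746704, 0.06707419455051422), 21.474754333496094)
((0.6384824514389038, -0.1869850903749466), (0.06547775864601135, 0.04891360551118851), 80.81326293945312)
```

View pics/j.png

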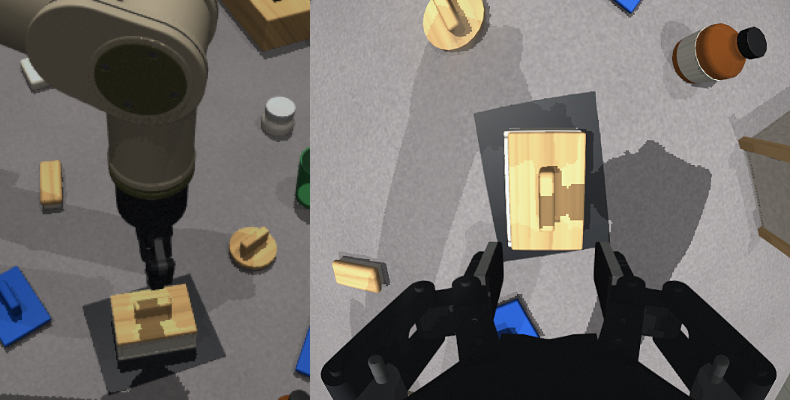

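The lid is seated at (0.484,-0.277), offset only by its play in the mouth. The box is on the mat and the arm is clear.

```bash
python3 -c "
from workcell import manip
print(manip.hand_in())"
```

```text
the job is handed in; nothing more can be done
None
```

The job is handed in at about 36 s, with no verdict returned: in the last views I took of each, both lids were seated, the closed soap box had slid fully onto the mat, and the arm was clear; I didn't re-measure the jar or the other items afterwards.

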